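# Set the sprung jaw of a picture-frame clamp open on its stop pin

## Robot

A 7-joint arm with a two-finger parallel gripper is mounted at the origin on the work surface. World frame = base frame: x ahead of the robot, y to its left, z up, the work surface at z = 0. Lengths are in mm, angles in rad, forces in N, time in s.
With the tool pointing down it reaches from about 400 to 875 mm from the base axis. Payload 4.4 kg.
Tool frame: the origin (TCP) lies at the very end of the fingers, on their centre line; the grasp point (between the pads) lies ctrl.grip_depth behind it (ctrl.grip_depth is the distance from the TCP to the grasp point, in mm); y points along the fingers, x is the direction in which the jaws open and shut, and the axes are right-handed (so a half turn about y gives the same grasp; the last joint's range is limited). The gripper opens to 85 mm and grips with 20 to 120 N. Pads are 22 mm wide; open, the fingers measure 114 mm over their backs; the gripper's body (76 mm by 85 mm) begins 54 mm behind the grasp point. The pads swing forward as they close: fully open they stand 13 mm farther back than shut.
Start: joints at [-1.333, 0.628, 0.038, 1.517, -0.027, 0.996, -0.02], TCP at [194.422, 620.256, 231.313] pointing down, gripper open.
Joint ranges: [-3.06, 3.06], [-0.37, 2.12], [-1.25, 1.32], [0.18, 2.47], [-1.1, 4.24], [0.23, 1.98], [-2.94, 2.94]. Speed limits (rad/s): [2.57, 2.57, 3.14, 3.14, 3.14, 3.14, 3.14].

## Interface

Orientations are given as [roll, pitch, yaw] about the fixed x, y, z axes, in that order (R = Rz(yaw) Ry(pitch) Rx(roll)).
In Python, from cell import ctrl gives the robot as it stands.
- The arm moves only by the tool apply_moves, never from a script. Its argument "motion" is a list of rows, each a list of 5 numbers: the shift along the tool's x, y, z in cm, then the turn about the tool's y in rad, then the finger opening in cm, from 0 to 8.54. In form: [[tx, ty, tz, roll, hand], ...]. A call has 1 to 20 rows; each row is the pose to reach, as a shift and turn from the pose commanded when the call began, along the tool's axes at that moment; what a row does not reach only later rows make up. A row lasts 1/8 s, in which the tool goes at most 62.5 mm and 10.7 degrees, less where a joint would pass 70% of its speed; a pose out of reach is approached as far as the arm can. A call with a gripper value outside its range is refused whole. The fingers move at their own pace and stop on an object; the grip force is fixed at half the most. Time passes only in rows, so rows that repeat a pose let the fingers close. It gives the time, the measured TCP pose, the force and the opening at its end, in the units of the state.
- ctrl.read_state(): the state, without advancing time (a new reading comes with each control period).
- ctrl.get_image(name): name is "side" or "top" or "wrist"; returns a dict with "image" (480x640x3 uint8, red, green, blue), "vfov" (degrees; the focal length in pixels is half the picture's height over the tangent of half this angle, whatever the lens; pixels are square), "cx", "cy" (the principal point, pixels), "extrinsics" (4x4, takes a point from world to camera coordinates); the wrist camera has in their place "tool_from_camera" (4x4, takes a point from camera to tool coordinates, whose origin is the TCP and whose axes are the tool frame's). Camera axes: x right, y up, looking along -z (the intrinsics and any distortion apply to the point x, -y, -z); pixel columns grow to the right and rows downward; lengths in mm; the calibration is good to about 2 mm. A picture is of the moment at which its call begins: read the wrist's pose just before it. There is no depth.
- ctrl.finish_job(): hands the job in, once; it reports no verdict.
Trained networks look in a picture, given as the dict that the camera call returned (one of the last four; its "shot" number tells which), for a name from the list of things; names that differ only in an ending like _2 or _b are one class to them, and where a whole thing is asked for, a point or a joint stands for the part that bears it (a point fixed in the world has none). Each returns a list of dicts, best first, with "confidence" (0 to 1); they miss things now and then, are a little off and sometimes report something else, mostly with a low value. They report only what shows in the picture. A call takes as long as a camera call.
- ctrl.search_frame(picture, query): "location" ([x, y, z] in mm, in world coordinates, good to about 4 mm: the middle of the surface that is visible of it).
- ctrl.mark_of(picture, query): "location" ([x, y, z] in mm, in world coordinates, good to about 4 mm: a listed point, or the origin of a listed thing).
The state is a dict: "clock": time; "qpos": joint angles; "qd": joint speeds; "tau": joint torques, N m; "eef_pos": TCP position; "tool_rot": TCP orientation; "force": force on the tool from outside, world axes, zero at the start; "torque": the same for the moment, N m; "width": finger opening in mm.
Only numpy, scipy, OpenCV 4.12 (cv2) and the standard library are available. Lean on these libraries where they do the work, as an engineer would, in place of code of your own. Each camera call takes 0.05 s, during which the arm holds its last target.

## Task

Get the empty orange picture-frame clamp ready for the next frame: with the fingertips, gently push its sprung orange jaw back away from the steel fence until it is well past the stop pin (about a centimetre beyond half-way), then let it go so that it springs back and catches on the pin, standing open at half-way. Only push, grip and lift nothing, and do not ram anything. Leave the blue clamp, in which a frame strip is being glued, and the mug, bottle and jar alone.

Things in the scene. Friction and masses are not known exactly. Their poses are not given: they have to be found in the camera images.
- orange_clamp: Empty clamp fixed to the table; plywood base 220 (x) x 110 (y) x 12 mm. Origin: centre of its underside, on the table; x axis = the jaw's opening direction (away from the fence), z up. Steel fence at x -110 to -94 mm, 50 mm high. Stop pin housing at the +y side: x -9 to 21, y 63 to 99 mm, 42 mm high; the pin's red ball stands out to y 121 mm. Heights are above the table.
- orange_jaw (a joint): Travel (m) of the orange jaw along clamp +x: 0 shut (start), 0.030 half-way, caught on the pin, 0.060 end stop. A spring drives it back to 0 (4 N at 0, 9.5 N at 0.060; riding past the pin adds up to 5 N between 0.002 and 0.030). Let go below 0.030 it returns to 0; beyond 0.033 the pin drops in behind its tooth and, let go, it returns only to 0.030.
- orange_push (a point): Point 65 mm above the table on the orange jaw's flat upright push face (mid-width), moving with the jaw. The face looks to clamp -x, is 92 mm wide (y), from 40 to 85 mm above the table. In front of it the jaw's flat top, 40 mm above the table, runs 77 mm towards the fence: room for fingertips from above. Behind the face is a sloping back. Push towards clamp +x.
- orange_pin (a joint): How far in m the stop pin of the orange clamp is pressed outward (clamp's +y): 0 = fully in, catching; about 0.009 while the jaw's tooth rides past it. Sprung towards 0; no need to touch it.
- blue_clamp: Second clamp of the same build and axes, with a blue jaw and a black pin ball, holding a dark wooden frame strip 300 mm long (along its y), 10 mm thick and 30 mm high between fence and jaw. Origin as for the orange clamp. Fixed; leave it shut. The two clamps may swap sides.
- blue_jaw (a joint): Travel in m of the blue jaw from the strip it presses on; 0 = shut (start). Must stay shut.
- mug: White mug, 90 mm high, 76 mm across, with a handle, upright on the table in front of the orange clamp's fence. Origin: centre of its underside. Leave alone.
- bottle: Green glass bottle, 150 mm high, 56 mm across, upright beyond the back end of the orange clamp. Origin: centre of its underside. Leave alone.
- jar: Amber jar with a yellow lid, 75 mm high, 64 mm across, upright beyond the back end of the blue clamp. Origin: centre of its underside. Leave alone.

How it is judged:
By the outcome, as a careful person would: the job done as asked, in the order asked, and still so for the second after the job is handed in, with the robot touching nothing.
It also fails if it takes over 38 s, if anything falls off the work surface, if the arm or the gripper's body presses on something with over 40 N, if the wrist force passes 120 N, or if a joint passes its speed limit or range.

## Working session

There is one attempt and no reset: what is moved stays moved. The work goes in short steps, Python scripts to look and compute and a tool call to move; the robot and the scene stay as the last step left them, time stands still between calls to the robot, and variables do not carry over. Pictures are saved under pics/ and viewed, and the job is handed in when it is done.

Besides the shell and the picture viewer there is one more tool, called after "Emit:" as name(argument=value, ...), one argument or row to a line, values as JSON. apply_moves: Moves the arm, as the interface text tells. Its arguments: {"type":"object","properties":{"motion":{"type":"array","items":{"type":"array","items":{"type":"number"}}}},"required":["motion"]}

```bash
mkdir -p pics
python3 - <<'E'
from cell import ctrl
import cv2, numpy as np
np.set_printoptions(precision=4,suppress=True)
s=ctrl.read_state(); print({k:s[k] for k in('clock','eef_pos','tool_rot','force','width')}, ctrl.grip_depth)
for n in('top','side'):
    p=ctrl.get_image(n); cv2.imwrite(f'pics/{n}1.png',p['image'][:,:,::-1])
    for q in('orange_clamp','orange_push','blue_clamp','mug','bottle','jar'):
        print(n,q,[(d['location'],d['confidence']) for d in ctrl.mark_of(p,q)[:2]])
    print(p['vfov'],p['cx'],p['cy'],p['extrinsics'],[k for k in p])
E
```

```text
{'clock': 0.0, 'eef_pos': array([194.2115, 619.6801, 230.4038]), 'tool_rot': array([-1.5708,  0.0018,  1.267 ]), 'force': array([-0.9678, -0.9391, -0.5217]), 'width': 85.6307360641302} 18.700000000000003
top orange_clamp [([469.5, 250.9, 2.9], 0.66)]
top orange_push [([455.8, 258.5, 69.1], 0.86)]
top blue_clamp []
top mug [([306.1, 315.2, 4.1], 0.79)]
top bottle [([643.1, 181.4, 3.3], 0.63)]
top jar [([748.0, -160.3, 0.9], 0.93)]
50.599022259442904 316.8001798384108 237.57530736419713 [[   -0.0106    -0.9998    -0.0178   -36.5223]
 [    0.9988    -0.0114     0.0477  -537.9952]
 [   -0.0479    -0.0173     0.9987 -1211.244 ]
 [    0.         0.         0.         1.    ]] ['image', 'vfov', 'cx', 'cy', 'extrinsics', 'shot']
side orange_clamp [([472.9, 251.7, 2.6], 0.61)]
side orange_push [([458.1, 264.5, 66.7], 0.96)]
side blue_clamp [([567.0, -182.7, 0.4], 0.95)]
side mug [([309.0, 311.7, -0.9], 0.59)]
side bottle [([642.3, 186.3, 0.8], 0.91)]
side jar [([746.7, -165.1, -0.5], 0.91)]
51.93385199278219 320.4287255082744 236.9140472895171 [[    0.7985    -0.602      0.008   -461.8947]
 [    0.457      0.6147     0.6429  -259.9553]
 [   -0.392     -0.5097     0.7659 -1003.6051]
 [    0.         0.         0.         1.    ]] ['image', 'vfov', 'cx', 'cy', 'extrinsics', 'shot']
```

View pics/top1.png

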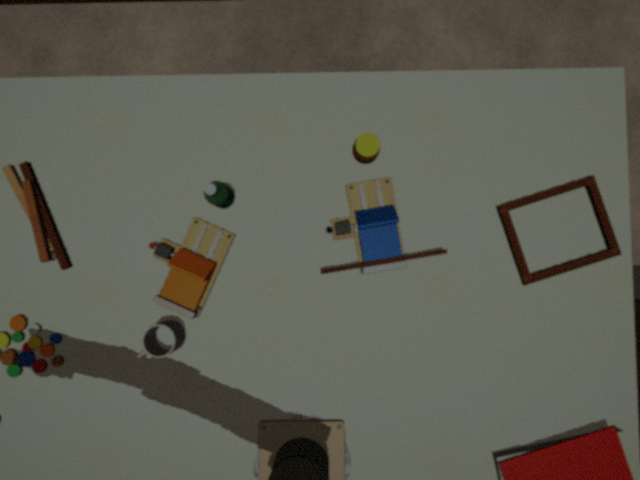

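View pics/side1.png

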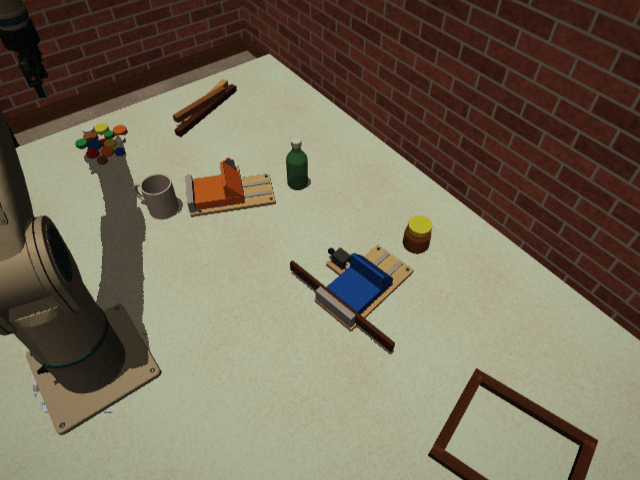

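Run:
```python
import cv2
a=cv2.imread('pics/top1.png')[200:330,130:260]; cv2.imwrite('pics/topc.png',cv2.resize(a,None,fx=4.6,fy=4.6,interpolation=cv2.INTER_CUBIC))
a=cv2.imread('pics/side1.png')[140:230,170:290]; cv2.imwrite('pics/sidec.png',cv2.resize(a,None,fx=6,fy=6,interpolation=cv2.INTER_CUBIC))
```

```text
(no output)
```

View pics/topc.png

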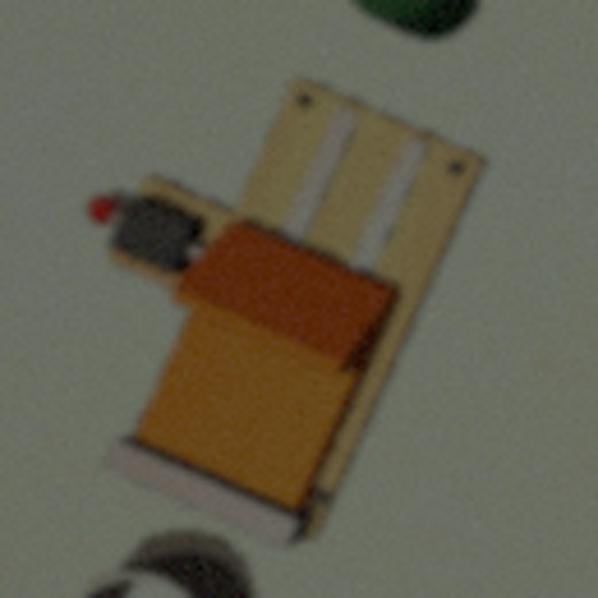

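View pics/sidec.png

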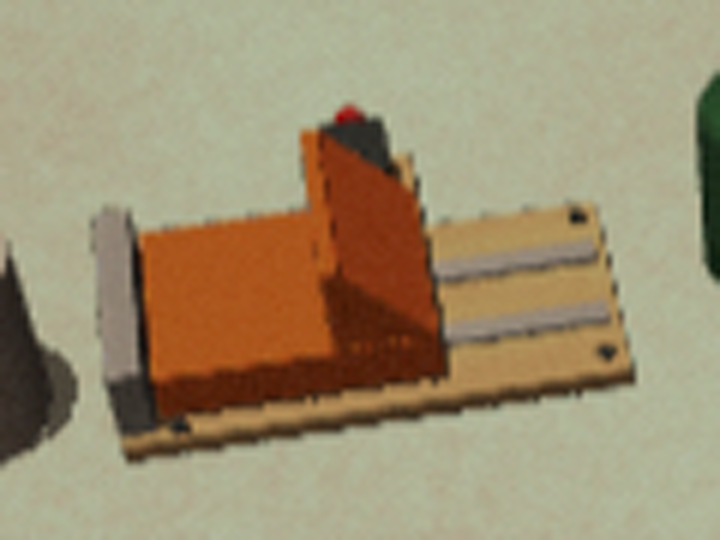

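```bash
cat > h.py <<'E'
import numpy as np
def proj(p,P):
    E=np.asarray(p['extrinsics']);c=(E[:3,:3]@np.atleast_2d(P).T).T+E[:3,3]
    f=240/np.tan(np.radians(p['vfov'])/2)
    return np.c_[p['cx']+f*c[:,0]/-c[:,2], p['cy']+f*-c[:,1]/-c[:,2]]
def w(q,L):
    c,s=np.cos(q[2]),np.sin(q[2]);L=np.atleast_2d(L)
    return np.c_[q[0]+c*L[:,0]-s*L[:,1], q[1]+s*L[:,0]+c*L[:,1], L[:,2]]
E
python3 - <<'E'
from cell import ctrl
from h import *
from scipy.optimize import least_squares
t=ctrl.get_image('top');s=ctrl.get_image('side')
Lt=[[110,55,12],[110,-55,12],[-110,55,50],[-110,-55,50],[-17,46,85],[-17,-46,85]]
It=np.array([[297,80],[483,160],[107,465],[293,543],[175,297],[343,368]])/4.6+[129.6,199.6]
Ls=[[110,55,12],[110,-55,12],[-110,-55,12]]
Is=np.array([[595,205],[635,372],[125,445]])/6+[169.6,139.6]
for uset,uses in((1,0),(0,1),(1,1)):
    def r(q):
        a=(proj(t,w(q,Lt))-It)*uset; b=(proj(s,w(q,Ls))-Is)*uses
        return np.r_[a.ravel(),b.ravel()]
    o=least_squares(r,[470,250,-.45]);print(o.x.round(3),np.abs(o.fun).max().round(2),o.fun.round(1))
q=o.x
print('push',w(q,[-17,0,65]).round(1))
st=ctrl.read_state();print(st['eef_pos'],st['tool_rot'],st['qpos'])
E
```

```text
[ 4.72439e+02  2.48929e+02 -4.19000e-01] 1.77 [ 0.1 -1.8  1.  -1.2 -1.  -0.7  1.3  1.2 -0.8  0.8 -0.5  1.5  0.  -0.
  0.  -0.   0.   0. ]
[ 4.70495e+02  2.50107e+02 -4.33000e-01] 0.51 [ 0.  -0.   0.   0.  -0.  -0.   0.   0.  -0.   0.  -0.   0.   0.5 -0.4
 -0.  -0.1 -0.5  0.4]
[ 4.71797e+02  2.49185e+02 -4.23000e-01] 1.87 [ 0.2 -1.5  1.  -0.8 -1.3 -0.6  1.   1.5 -0.9  1.  -0.7  1.9  0.8 -0.7
  0.8 -0.4  0.4  0.7]
push [[456.3 256.2  65. ]]
[194.426337   620.24023463 231.32213658] [-1.57075888e+00  3.29736255e-07  1.26695614e+00] [-1.33279937  0.6283763   0.03852044  1.51742192 -0.02701472  0.99631282
 -0.0199932 ]
```

Run:
```python
from cell import ctrl
from h import *
from scipy.spatial.transform import Rotation as R
st=ctrl.read_state();A=R.from_euler('xyz',st['tool_rot']).as_matrix()
T=w([471.8,249.5,-.425],[-52,0,180])[0];print(T, A.round(3), A.T@(T-st['eef_pos']))
```

```text
[424.42598589 270.94068065 180.        ] [[ 0.299 -0.    -0.954]
 [ 0.954  0.     0.299]
 [-0.    -1.     0.   ]] [-264.48689488   51.3100929  -323.97212134]
```

Emit:
apply_moves(
  motion=[
    [-1.5,0,-1.8,0.01,0],
    [-4.5,0,-5.5,0.03,0],
    [-8,0,-9.8,0.05,0],
    [-11.5,0,-14.1,0.06,0],
    [-15,0,-18.4,0.08,0],
    [-18.5,0.5,-22.7,0.1,0],
    [-22,1.5,-27,0.12,0],
    [-24.5,3,-30,0.121,0],
    [-26,4.5,-31.8,0.121,0],
    [-26.4,5.1,-32.4,0.121,0],
    [-26.4,5.1,-32.4,0.121,0],
    [-26.4,5.1,-32.4,0.121,0],
    [-26.4,5.1,-32.4,0.121,0],
  ],
)

```text
clock: 2.42
eef_pos: [424.2, 272.7, 180.8]
tool_rot: [-1.571, -0.001, 1.148]
force: [-0.8, 0.3, 0.3]
width: 0.0
```

Run:
```python
from cell import ctrl
from h import *
import cv2
st=ctrl.read_state();print(st)
p=ctrl.get_image('wrist');cv2.imwrite('pics/w1.png',p['image'][:,:,::-1]);print(p['tool_from_camera'],p['vfov'])
p=ctrl.get_image('side');cv2.imwrite('pics/side2.png',p['image'][:,:,::-1])
print(ctrl.mark_of(p,'orange_push')[:1])
```

```text
{'clock': 2.425, 'qpos': array([-0.67778815,  0.49366728,  0.07336437,  1.97528925, -0.05650087,
        0.67356597,  0.57897968]), 'qd': array([ 0.00362841,  0.00024122,  0.00486925,  0.00258228,  0.00147218,
       -0.00181237,  0.00057379]), 'tau': array([ 8.99244379e-02, -4.40038025e+01,  1.32076509e+00, -1.43995821e+01,
        7.74918648e-03, -1.62432902e-03, -3.10911353e-03]), 'eef_pos': array([424.2313656 , 272.69518795, 180.75978691]), 'tool_rot': array([-1.57086772e+00, -1.08651515e-03,  1.14799161e+00]), 'force': array([-0.81990146,  0.25508917,  0.25218396]), 'torque': array([-0.03901423,  0.05816992, -0.03883511]), 'width': 0.02456337970143816}
[[ 9.99997374e-01  5.81932909e-04 -2.21658569e-03 -5.26191100e-01]
 [-2.28928383e-03  2.98083096e-01 -9.54537180e-01 -1.42038788e+02]
 [ 1.05250126e-04  9.54539747e-01  2.98083645e-01  7.69311075e+01]
 [ 0.00000000e+00  0.00000000e+00  0.00000000e+00  1.00000000e+00]] 62.417965484350965
[{'location': [470.9, 248.7, 4.5], 'confidence': 0.63}]
```

View pics/w1.png

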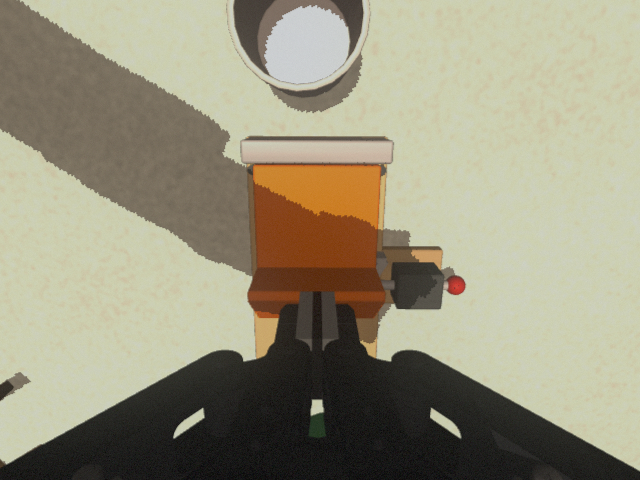

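View pics/side2.png

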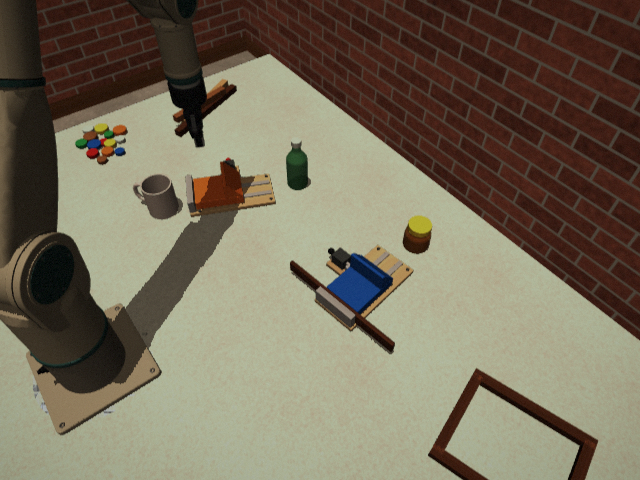

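Run:
```python
from cell import ctrl
from h import *
from scipy.spatial.transform import Rotation as R
st=ctrl.read_state();A=R.from_euler('xyz',st['tool_rot']).as_matrix()
p=ctrl.get_image('wrist');M=np.array(p['tool_from_camera']);f=240/np.tan(np.radians(p['vfov'])/2)
def un(u,v,z):
    d=np.array([(u-p['cx'])/f,-(v-p['cy'])/f,-1]);d=A@M[:3,:3]@d;o=A@M[:3,3]+st['eef_pos']
    P=o+d*(z-o[2])/d[2]; return (A.T@(P-st['eef_pos']))[[0,2]]
for u,v,z in((317,164,50),(242,137,50),(393,137,50),(317,268,40),(317,290,85),(254,168,40),(382,168,40),(250,290,85),(384,290,85)): print(u,v,z,un(u,v,z).round(1))
print(p['cx'],p['cy'])
```

```text
317 164 50 [ 0.3 43.7]
242 137 50 [-49.8  61.6]
393 137 50 [51.1 61.6]
317 268 40 [  0.3 -36.4]
317 290 85 [  0.2 -33.9]
254 168 40 [-44.3  39.7]
382 168 40 [46.4 39.7]
250 290 85 [-43.7 -33.8]
384 290 85 [ 44.2 -33.9]
316.73317947214537 236.71029504651753
```

Emit:
apply_moves(
  motion=[
    [0,1.5,0,0,0],
    [0,4,0,0,0],
    [0,7,0,0,0],
    [0,9.5,0,0,0],
    [0,11.3,0,0,0],
    [0,12.2,0,0,0],
    [0,12.2,0,0,0],
    [0,12.2,0,0,0],
  ],
)

```text
clock: 3.62
eef_pos: [425.0, 271.6, 58.7]
tool_rot: [-1.571, -0.001, 1.146]
force: [-0.1, -0.0, 0.0]
width: -0.1
```

Run:
```python
from cell import ctrl
import cv2
st=ctrl.read_state();print(st['eef_pos'],st['force'])
p=ctrl.get_image('wrist');cv2.imwrite('pics/w2.png',p['image'][:,:,::-1])
```

```text
[424.97502722 271.61211902  58.72541392] [-0.12655748 -0.03919085  0.03774518]
```

View pics/w2.png

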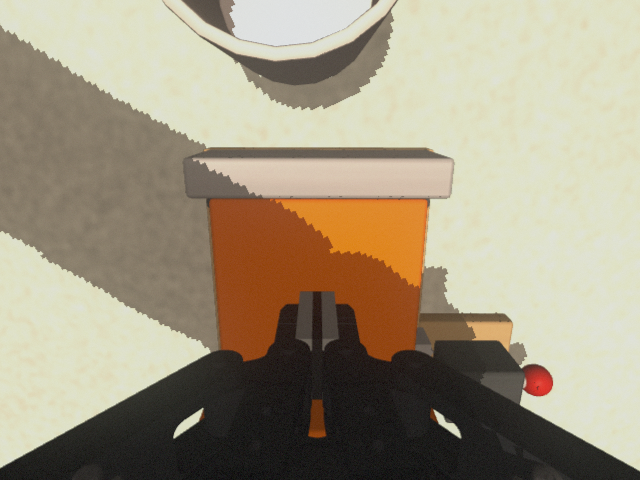

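The fingertips (pixel 317, 292) hang clear between the fence (row 195) and the hidden push face, centred on the jaw. Next comes a slow approach.

Emit:
apply_moves(
  motion=[
    [0,0,-0.5,0,0],
    [0,0,-1.0,0,0],
    [0,0,-1.4,0,0],
    [0,0,-1.7,0,0],
    [0,0,-2.0,0,0],
    [0,0,-2.2,0,0],
    [0,0,-2.4,0,0],
    [0,0,-2.6,0,0],
    [0,0,-2.8,0,0],
    [0,0,-3.0,0,0],
    [0,0,-3.2,0,0],
    [0,0,-3.4,0,0],
    [0,0,-3.4,0,0],
    [0,0,-3.4,0,0],
  ],
)

```text
clock: 5.42
eef_pos: [453.7, 258.1, 58.3]
tool_rot: [-1.568, 0.001, 1.147]
force: [-7.0, 3.6, 4.6]
width: -0.1
```

Run:
```python
from cell import ctrl
import cv2
st=ctrl.read_state();print(st['eef_pos'],st['force'])
p=ctrl.get_image('side');cv2.imwrite('pics/s3.png',cv2.resize(p['image'][130:230,160:310,::-1],None,fx=5,fy=5))
print([ (d['location'],d['confidence']) for d in ctrl.mark_of(p,'orange_push')])
```

```text
[453.72863825 258.13031558  58.26354331] [-7.02755407  3.63619837  4.63812213]
[([746.6, -161.8, -2.4], 0.71), ([462.3, 256.3, 67.1], 0.6)]
```

View pics/s3.png

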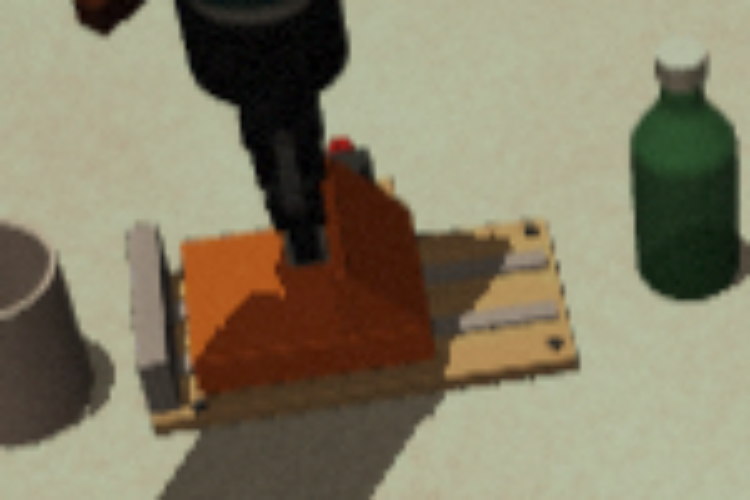

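Emit:
apply_moves(
  motion=[
    [0,0,-0.2,0,0],
    [0,0,-0.4,0,0],
    [0,0,-0.6,0,0],
    [0,0,-0.8,0,0],
    [0,0,-1.0,0,0],
    [0,0,-1.2,0,0],
    [0,0,-1.4,0,0],
    [0,0,-1.6,0,0],
    [0,0,-1.8,0,0],
    [0,0,-2.0,0,0],
    [0,0,-2.2,0,0],
    [0,0,-2.4,0,0],
    [0,0,-2.6,0,0],
    [0,0,-2.8,0,0],
    [0,0,-3.0,0,0],
    [0,0,-3.15,0,0],
    [0,0,-3.3,0,0],
    [0,0,-3.3,0,0],
    [0,0,-3.3,0,0],
    [0,0,-3.3,0,0],
  ],
)

```text
clock: 8.02
eef_pos: [483.8, 244.5, 58.2]
tool_rot: [-1.568, 0.001, 1.147]
force: [-7.2, 3.2, 4.9]
width: -0.0
```

Run:
```python
from cell import ctrl
import cv2
st=ctrl.read_state();print(st['eef_pos'],st['force'])
p=ctrl.get_image('side');cv2.imwrite('pics/s4.png',cv2.resize(p['image'][130:230,160:310,::-1],None,fx=5,fy=5))
print([ (d['location'],d['confidence']) for d in ctrl.mark_of(p,'orange_push')])
p=ctrl.get_image('wrist');cv2.imwrite('pics/w4.png',p['image'][:,:,::-1])
```

```text
[483.76470833 244.49588044  58.19617201] [-7.17466303  3.19673528  4.87283   ]
[([493.0, 242.8, 64.2], 0.96)]
```

View pics/s4.png

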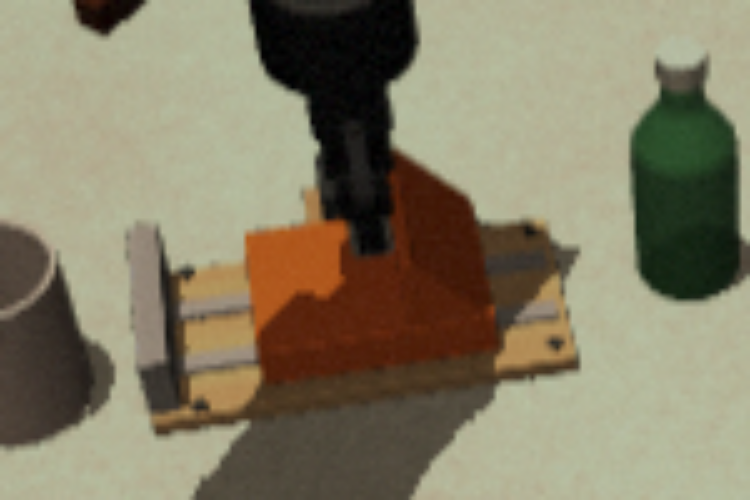

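View pics/w4.png

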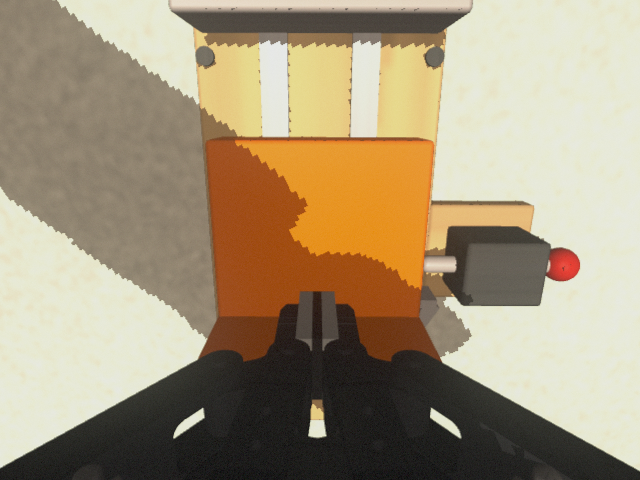

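Emit:
apply_moves(
  motion=[
    [0,0,0.3,0,0],
    [0,0,0.7,0,0],
    [0,0,1.2,0,0],
    [0,0,1.8,0,0],
    [0,0,2.4,0,0],
    [0,0,3.0,0,0],
    [0,0,3.3,0,0],
    [0,0,3.3,0,0],
    [0,0,3.3,0,0],
  ],
)

```text
clock: 9.3
eef_pos: [455.9, 257.3, 58.3]
tool_rot: [-1.571, -0.0, 1.146]
force: [0.9, -0.1, 0.5]
width: 0.3
```

Run:
```python
from cell import ctrl
import cv2
st=ctrl.read_state();print(st['eef_pos'],st['force'])
p=ctrl.get_image('wrist');cv2.imwrite('pics/w5.png',p['image'][:,:,::-1])
```

```text
[455.9005694  257.28585667  58.32025384] [ 0.86305592 -0.06850513  0.5252473 ]
```

View pics/w5.png

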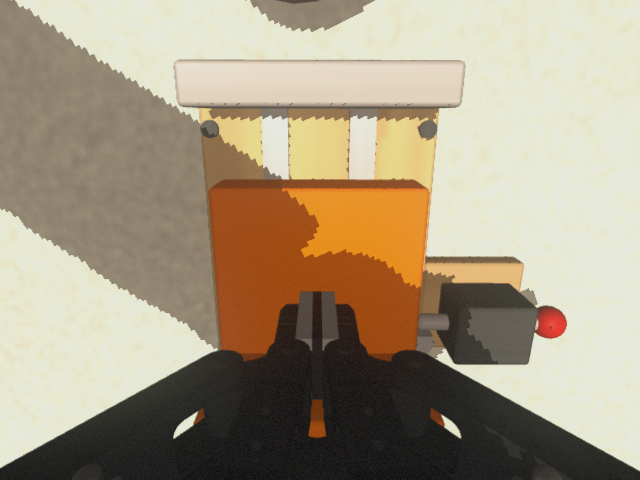

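The jaw stands open: its front edge is at row 185 and the fence at row 105. The fingers are free, so I'll lift out and check.

Emit:
apply_moves(
  motion=[
    [0,-1.5,0,0,0],
    [0,-4,0,0,0],
    [0,-7,0,0,0],
    [0,-10,0,0,0],
    [0,-13,0,0,0],
    [0,-15,0,0,0],
    [0,-16,0,0,0],
    [0,-16,0,0,0],
    [0,-16,0,0,0],
  ],
)

```text
clock: 10.48
eef_pos: [455.1, 257.1, 217.6]
tool_rot: [-1.57, 0.001, 1.146]
force: [-0.3, -0.1, -0.1]
width: 0.3
```

Run:
```python
from cell import ctrl
import cv2
st=ctrl.read_state();print(st['eef_pos'],st['force'])
p=ctrl.get_image('side');cv2.imwrite('pics/s6.png',p['image'][:,:,::-1]);cv2.imwrite('pics/s6c.png',cv2.resize(p['image'][130:230,160:310,::-1],None,fx=5,fy=5))
for q in('orange_push','mug','bottle','jar'):print(q,[ (d['location'],d['confidence']) for d in ctrl.mark_of(p,q)][:2])
```

```text
[455.05167821 257.08699287 217.61926461] [-0.28661606 -0.10403803 -0.11326548]
orange_push [([481.9, 248.0, 65.3], 0.98), ([303.4, 311.8, 1.5], 0.69)]
mug [([304.7, 312.4, 2.0], 0.61)]
bottle [([639.8, 182.4, -5.1], 0.73), ([481.8, 248.0, 62.2], 0.48)]
jar [([749.0, -162.4, 0.4], 0.58)]
```

View pics/s6c.png

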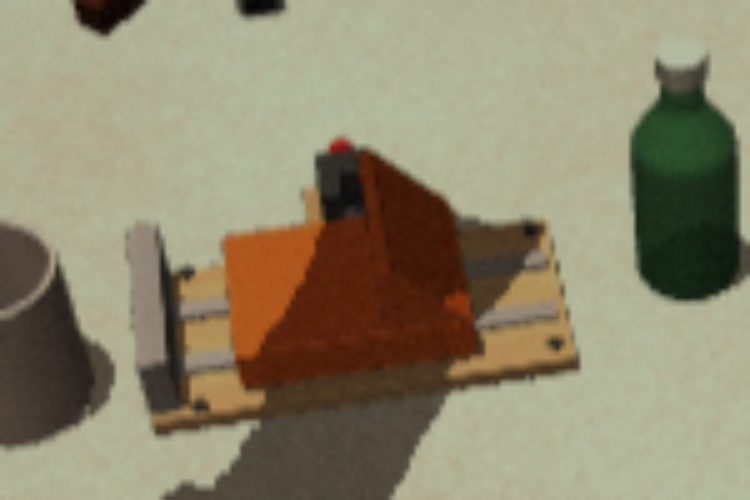

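View pics/s6.png

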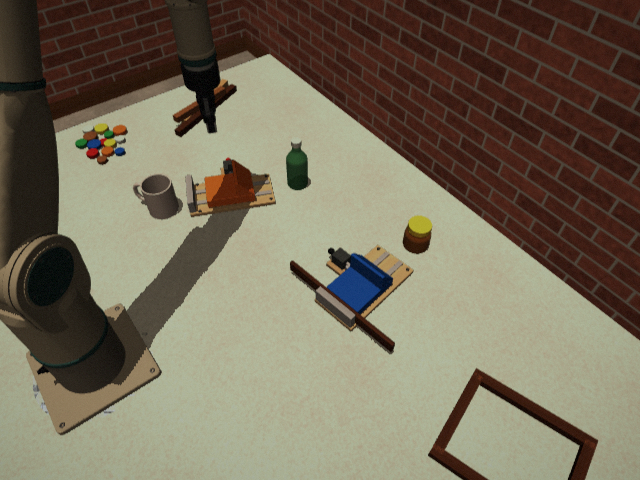

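```bash
python3 -c "
from cell import ctrl
print(ctrl.finish_job())"
```

```text
the job is handed in; nothing more can be done
None
```

The orange clamp is ready for the next frame: its jaw stands open at about half-way, caught on the stop pin. I pushed the jaw back with shut fingertips to about 40 mm of travel, backed off so it sprang back onto the pin, lifted clear and handed the job in at about 10.5 s.

- **Jaw position:** in the last side picture the jaw front gives about 31 mm of travel. The network's mark of the push point gives about 27 mm. Both fit the 30 mm catch within their accuracy.
- **Force:** the readings after each push were about 9 N in all, and about zero once the gripper was clear.
- **Everything else:** the blue clamp with its strip looks unchanged in the last side picture. The mug, bottle and jar are where they were, within the networks' accuracy of a few mm; the bottle's reported height was about 5 mm below the table, which I put down to the network.
- **Poor detections:** a few wrong ones turned up. At first contact the top answer for the push point was the jar's position. In the last side picture one mark for the push point fell on the mug, and one for the bottle fell on the jaw. I did not use any of these.

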